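Edge a painted panel out over the riser's edge

TASK

Two small painted panels lie flat on the low dark wooden riser. Slide the blue seascape panel straight out over the riser's front edge, the long edge nearer the robot, until about a third of the panel's length overhangs so that it can be pinched there later; leave it lying flat and square to that edge, let go of it, and leave the red panel where it is.

Things in the scene. Friction and masses are not known exactly. Their poses are not given: they have to be found in the camera images.
- riser_edge (a point): middle of the riser's front top edge (the long edge nearer the robot). The riser is a low dark wooden stand fixed on the table: top 190 mm deep (x) by 290 mm wide (y), 60 mm high, flat, no rim. Axes: x points from this edge to the riser's rear, level; y runs along the edge to its left end as seen from the front; z up. The top reaches from x = 0 to 190 mm and y = -145 to 145 mm in this frame.
- blue_panel_mid (a point): centre (half-way up) of the blue panel, a loose wooden panel of 0.25 kg or so with a seascape on it (pale sky, white sun, deep blue sea, strip of sand), 120 mm along its own x, 95 mm along its own y, 10 mm thick, lying flat on the riser. Its x axis points away from the riser's front edge within a few degrees; at first the whole panel lies on the riser, with 8 to 32 mm of free wood in front of it and at least 30 mm behind it. It may be the left or the right one of the two.
- red_panel_mid (a point): centre (half-way up) of the red panel (dark red ground with two ochre discs), same size and axes as the blue one, lying beside it on the riser, about 35 mm from it; it must stay where it is

How it is judged:
At the end, for the whole second after the job is handed in: the blue panel lies still and flat on the riser, its centre 5 to 35 mm behind the front edge (25 to 55 mm of its 120 mm length overhangs, best 40 mm), turned no more than 0.2 rad (11 degrees) from square to the edge, and the red panel has not been moved by 15 mm or more (x of blue_panel_mid in the frame of riser_edge between 0.005 and 0.035 m and angle between the x axis of blue_panel_mid and the x axis of riser_edge, either way round below 0.2 rad and angle between blue_panel_mid's own z axis and vertical below 0.05 rad and height (world z) of blue_panel_mid between 0.055 and 0.075 m and linear speed of blue_panel below 0.01 m/s); the robot touches nothing.
It fails at once if the red panel is moved by 15 mm or more (distance of red_panel_mid from where it was at the start of the episode above 0.015 m).
It also fails if it takes over 29 s, if anything falls off the work surface, if the arm or the gripper's body presses on something with over 40 N, if the wrist force passes 120 N, or if a joint passes its speed limit or range.

ROBOT

A 6-joint arm with a two-finger parallel gripper is mounted at the origin on a cart in front of the work surface, level with it; the furniture and walls round the work are solid. World frame = base frame: x ahead of the robot, y to its left, z up, the work surface at z = 0. Lengths are in m, angles in rad, forces in N, time in s.
With the tool pointing down it reaches from about 0.425 to 0.925 m from the base axis. Payload 12.5 kg.
Tool frame: the origin (TCP) lies midway between the tips of the shut fingers; the grasp point (between the pads) lies r.grasp_offset behind it (r.grasp_offset is the distance from the TCP to the grasp point, in m); z points along the fingers, y is the line along which they close (so a half turn about z gives the same grasp; the last joint's range is limited). The gripper opens to 85 mm and grips with 20 to 120 N. Pads are 22 mm wide; open, the fingers measure 114 mm over their backs; the gripper's body (76 mm by 85 mm) begins 54 mm behind the grasp point. The pads swing forward as they close: fully open they stand 13 mm farther back than shut.
Start: joints at [-1.235, 0.491, 1.559, -0, 1.092, -0.106], TCP at [0.267, -0.565, 0.231] pointing down, gripper open.
Joint ranges: [-3.1, 3.1], [-0.84, 2.19], [0.05, 2.79], [-1.13, 4.28], [0.06, 2.93], [-2.69, 2.69]. Speed limits (rad/s): [2.22, 2.22, 2.79, 3.14, 3.14, 3.14].

INTERFACE

Orientations are given as [roll, pitch, yaw] about the fixed x, y, z axes, in that order (R = Rz(yaw) Ry(pitch) Rx(roll)).
In Python, from plant import r gives the robot as it stands. The module is installed in compiled form; this text tells all that it offers.
- The arm moves only by the tool move_arm, never from a script. Its argument "moves" is text: rows parted by semicolons, each of 6 numbers parted by spaces: the shift along the tool's x, y, z each as a share of 300 mm, from -1 to 1, then the turn, a rotation vector about the tool's x, y, z each as a share of 360 degrees, from -1 to 1. In form: x y z rx ry rz; .... A call has 1 to 5 rows; each row is the pose to reach, as a shift and turn from the pose commanded when the call began, along the tool's axes at that moment, turning the shorter way round; what a row does not reach only later rows make up. A row lasts 1/12 s, in which the tool goes at most 41.7 mm and 7.16 degrees, less where a joint would pass 70% of its speed; a pose out of reach is approached as far as the arm can. A call with a number of a shift or a turn outside -1 to 1 is refused whole. A call with a gripper value outside its range is refused whole. "claw" is the closure, from 0 (fully open) to 1 (shut), set as the call begins (left out, the last holds). The fingers move at their own pace and stop on an object; the grip force is fixed at half the most. Time passes only in rows, so rows that repeat a pose let the fingers close. It gives the time, the measured TCP pose, the force, the opening and the grip force at its end, in the units of the state.
- r.sense(): the state, without advancing time (a new reading comes with each control period).
- r.get_image(name): name is "side" or "top" or "wrist"; returns the picture (384x512x3 uint8, red, green, blue); there is no depth.
- r.camera_model(name): a dict with "intrinsics" (3x3 intrinsics, pixels), "k1" (the pictures are not rectified: a ray, as slopes to the right and down, at radius r is drawn at 1 + k1 r^2 times it, then the intrinsics apply), "position" and "rotation" of the camera in the world. Camera axes: x right, y up, looking along -z (the intrinsics and any distortion apply to the point x, -y, -z); pixel columns grow to the right and rows downward; lengths in m; the calibration is good to about 2 mm. A picture is of the moment at which its call begins: read the wrist's pose just before it. camera_model takes no time and is no camera call; for the wrist camera it gives the pose at the moment of the call.
- r.finish_job(): hands the job in; it is judged then, once.
Trained networks look in the newest picture that a camera, given by its name, has taken for a name from the list of things; names that differ only in an ending like _2 or _b are one class to them, and where a whole thing is asked for, a point or a joint stands for the part that bears it (a point fixed in the world has none). Each returns a list of dicts, best first, with "p" (0 to 1); they miss things now and then, are a little off and sometimes report something else, mostly with a low value. They report only what shows in the picture. A call takes as long as a camera call.
- r.find_in(camera, thing): "bbox" ([left, top, right, bottom] in pixels, round what is visible of it).
- r.regions_of(camera, thing): "mask" (384x512 bool, what is visible of it) and "bbox" ([left, top, right, bottom] in pixels, round what is visible of it).
The state is a dict: "time": time; "joint_positions": joint angles; "qd": joint speeds; "joint_torque": joint torques, N m; "tcp_pos": TCP position; "orientation": TCP orientation; "ft_force": force on the tool from outside, world axes, zero at the start; "ft_torque": the same for the moment, N m; "opening": opening from 0.0 (shut) to 1.0 (fully open); "finger_force": force on a finger pad.
Only numpy, scipy, OpenCV 4.12 (cv2) and the standard library are available. Lean on these libraries where they do the work, as an engineer would, in place of code of your own. Each camera call takes 0.05 s, during which the arm holds its last target. There are 200 camera calls.

## Working session

There is one attempt and no reset: what is moved stays moved. The work goes in short steps, Python scripts to look and compute and a tool call to move; the robot and the scene stay as the last step left them, time stands still between calls to the robot, and variables do not carry over. Pictures are saved under pics/ and viewed, at most 10 in all, crops included, and the job is handed in when it is done.

Besides the shell and the picture viewer there is one more tool, called after "Request:" by a JSON object that holds its "op" and its "data", one argument or row to a line. move_arm: Moves the arm, as the interface text tells. Its arguments: {"type":"object","properties":{"moves":{"type":"string"},"claw":{"type":"number"}},"required":["moves"]}

```bash
mkdir -p pics
cat > h.py <<'E'
import numpy as np, cv2
from plant import r
def ray(cam,uv):
    m=r.camera_model(cam);K=np.array(m["intrinsics"]);k=m["k1"]
    uv=np.atleast_2d(np.array(uv,float))
    d=cv2.undistortPoints(uv[:,None],K,np.array([k,0,0,0,0.]))[:,0]
    D=np.c_[d[:,0],-d[:,1],-np.ones(len(d))]@np.array(m["rotation"]).T
    return np.array(m["position"]),D
def onplane(cam,uv,z):
    p,D=ray(cam,uv); return p+D*((z-p[2])/D[:,2])[:,None]
def snap(cam,f):
    im=r.get_image(cam); cv2.imwrite("pics/"+f,im[:,:,::-1]); return im
E
python3 - <<'E'
from h import *
np.set_printoptions(precision=4,suppress=True)
snap("top","top1.png")
for n in ["blue_panel_mid","red_panel_mid"]:
    o=r.regions_of("top",n)
    for q in o[:2]:
        print(n,q["p"],q["bbox"])
        c=max(cv2.findContours(q["mask"].astype(np.uint8),0,2)[0],key=cv2.contourArea)
        b=cv2.boxPoints(cv2.minAreaRect(c)); print(onplane("top",b,0.07))
s=r.sense();print(s["time"],s["tcp_pos"],s["orientation"],r.grasp_offset)
snap("side","side1.png")
E
```

```text
blue_panel_mid 0.83 [268.6, 187.5, 331.2, 255.3]Traceback (most recent call last):
  File "<stdin>", line 9, in <module>
  File "h.py", line 10, in onplane
    p,D=ray(cam,uv); return p+D*((z-p[2])/D[:,2])[:,None]
                                          ~^^^^^
IndexError: too many indices for array: array is 1-dimensional, but 2 were indexed
```

View pics/top1.png

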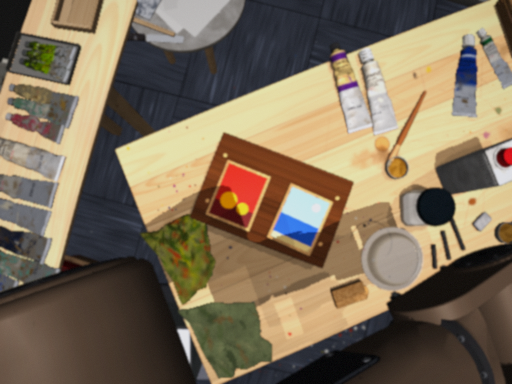

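```bash
sed -i 's/np.array(m\["rotation"\]).T/R(m["rotation"]).T/' h.py
cat >> h.py <<'E'
from scipy.spatial.transform import Rotation
def R(v):
    v=np.array(v); return v if v.shape==(3,3) else Rotation.from_euler("xyz",v).as_matrix()
E
python3 - <<'E'
from h import *
np.set_printoptions(precision=4,suppress=True)
print({k:v for k,v in r.camera_model("top").items()})
snap("top","top2.png")
for n in ["blue_panel_mid","red_panel_mid"]:
    o=r.regions_of("top",n)
    for q in o[:2]:
        print(n,q["p"],q["bbox"])
        c=max(cv2.findContours(q["mask"].astype(np.uint8),0,2)[0],key=cv2.contourArea)
        b=cv2.boxPoints(cv2.minAreaRect(c)); w=onplane("top",b,0.07); print(b,w,w.mean(0))
print(onplane("top",[(224,134),(352,182),(323,267),(192,217)],0.06))
s=r.sense();print(s["time"],s["tcp_pos"],s["orientation"],r.grasp_offset)
snap("side","side1.png")
E
```

```text
{'intrinsics': array([[433.1227,   0.    , 259.0806],
       [  0.    , 433.1227, 191.5879],
       [  0.    ,   0.    ,   1.    ]]), 'k1': -0.10664149002922318, 'position': array([ 0.3615, -0.292 ,  0.9383]), 'rotation': array([ 0.0859, -0.0211, -1.5837])}
blue_panel_mid 0.57 [268.2, 181.8, 330.8, 255.9]
[[265.4384 236.9129]
 [290.1515 180.7467]
 [333.8177 199.9598]
 [309.1046 256.126 ]] [[ 0.345  -0.3228  0.07  ]
 [ 0.4574 -0.3744  0.07  ]
 [ 0.4174 -0.4623  0.07  ]
 [ 0.3054 -0.4097  0.07  ]] [ 0.3813 -0.3923  0.07  ]
red_panel_mid 0.6 [205.8, 157.8, 271.3, 233.2]
[[204.6471 213.5883]
 [227.7812 158.6447]
 [271.8165 177.1859]
 [248.6823 232.1294]] [[ 0.393  -0.2017  0.07  ]
 [ 0.5037 -0.2488  0.07  ]
 [ 0.465  -0.3374  0.07  ]
 [ 0.355  -0.2895  0.07  ]] [ 0.4292 -0.2693  0.07  ]
[[ 0.5568 -0.2407  0.06  ]
 [ 0.4546 -0.5032  0.06  ]
 [ 0.2824 -0.4389  0.06  ]
 [ 0.3868 -0.175   0.06  ]]
0.25 [ 0.2672 -0.5649  0.231 ] [-3.1411 -0.0001  0.4418] 0.0187
```

View pics/side1.png

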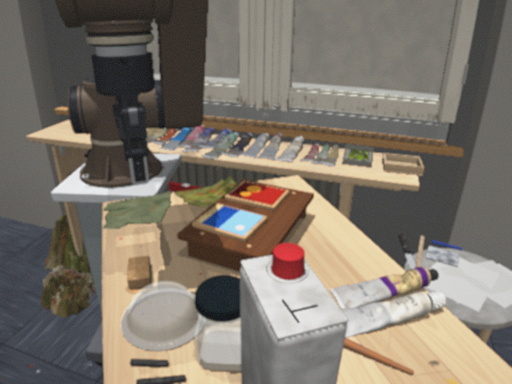

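Request:
{"op": "move_arm", "data": {
  "moves": "0.778 -0.159 0 0 0 0.13;0.778 -0.159 0 0 0 0.13;0.778 -0.159 0 0 0 0.13;0.778 -0.159 0 0 0 0.13;0.778 -0.159 0 0 0 0.13",
  "claw": 0.75
}}

```text
time: 0.72
tcp_pos: [0.4276, -0.4446, 0.2314]
orientation: [3.141, -0.0, -0.161]
ft_force: [0.7, -0.3, 0.7]
opening: 0.302
finger_force: 0.0
```

Request:
{"op": "move_arm", "data": {
  "moves": "0.067 -0.072 0.1 0 0 0.03;0.067 -0.072 0.1 0 0 0.03;0.067 -0.072 0.1 0 0 0.03;0.067 -0.072 0.1 0 0 0.03;0.067 -0.072 0.1 0 0 0.03"
}}

```text
time: 1.13
tcp_pos: [0.4493, -0.4284, 0.202]
orientation: [3.141, -0.001, -0.341]
ft_force: [-0.5, -1.0, 0.6]
opening: 0.251
finger_force: 0.0
```

Run:
```python
from h import *
np.set_printoptions(precision=4,suppress=True)
s=r.sense();print(s["time"],s["tcp_pos"],s["orientation"],s["opening"])
im=snap("wrist","w1.png")
m=r.camera_model("wrist");print(m)
for n in ["blue_panel_mid","red_panel_mid"]:
    for q in r.regions_of("wrist",n)[:1]:
        c=max(cv2.findContours(q["mask"].astype(np.uint8),0,2)[0],key=cv2.contourArea)
        b=cv2.boxPoints(cv2.minAreaRect(c)); w=onplane("wrist",b,0.07); print(n,q["p"],q["bbox"],b,w,w.mean(0))
```

```text
1.1333 [ 0.4493 -0.4284  0.202 ] [ 3.1409 -0.0009 -0.3414] 0.25066916679339335
{'intrinsics': array([[272.9286,   0.    , 258.1668],
       [  0.    , 272.9286, 192.5296],
       [  0.    ,   0.    ,   1.    ]]), 'k1': -0.02539500889412238, 'position': array([ 0.5159, -0.4523,  0.345 ]), 'rotation': array([-0.282 ,  0.0003, -1.9123])}
blue_panel_mid 0.9 [210.1, 195.9, 295.7, 300.1] [[201.2615 293.6438]
 [209.0027 194.2989]
 [297.6979 201.2102]
 [289.9568 300.5551]] [[ 0.3462 -0.3204  0.07  ]
 [ 0.4563 -0.3761  0.07  ]
 [ 0.4178 -0.4617  0.07  ]
 [ 0.302  -0.4162  0.07  ]] [ 0.3806 -0.3936  0.07  ]
red_panel_mid 0.88 [81.0, 189.0, 174.5, 294.2] [[ 81.8017 192.084 ]
 [172.6454 190.2671]
 [174.6366 289.8273]
 [ 83.7929 291.6442]] [[ 0.504  -0.2495  0.07  ]
 [ 0.4733 -0.3417  0.07  ]
 [ 0.3615 -0.2927  0.07  ]
 [ 0.3948 -0.1885  0.07  ]] [ 0.4334 -0.2681  0.07  ]
```

View pics/w1.png

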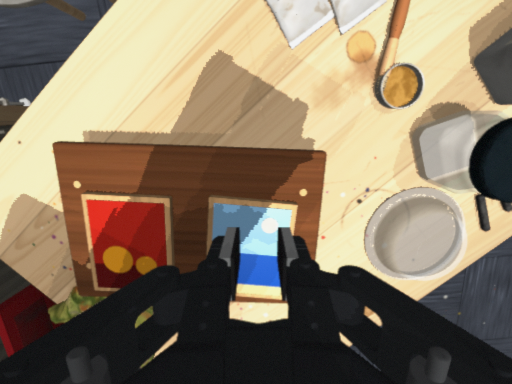

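Run:
```python
from h import *
np.set_printoptions(precision=4,suppress=True)
w=onplane("wrist",[(55,143),(327,152)],0.06)[:,:2];print(w)
y=(w[0]-w[1]);print(np.linalg.norm(y));y/=np.linalg.norm(y);x=np.array([y[1],-y[0]])
E=w.mean(0)-.19*x;print("E",E,"ang",np.arctan2(x[1],x[0]))
f=lambda p:np.c_[(p-E)@x,(p-E)@y]
print(f(onplane("wrist",[(211,196),(298,205),(290,300)],0.07)[:,:2]),f(np.array([[.3806,-.3936],[.4334,-.2681]])))
s=r.sense();print(f(np.array([s["tcp_pos"][:2]])),s["tcp_pos"],s["orientation"])
```

```text
[[ 0.5605 -0.242 ]
 [ 0.4555 -0.5069]]
0.2849546136563503
E [ 0.3313 -0.3044] ang -0.37741323386683207
[[ 0.1408 -0.0226]
 [ 0.134  -0.1149]
 [ 0.0147 -0.1146]] [[ 0.0786 -0.0647]
 [ 0.0815  0.0714]]
[[ 0.1551 -0.0719]] [ 0.449  -0.4285  0.202 ] [ 3.141  -0.001  -0.3433]
```

Request:
{"op": "move_arm", "data": {
  "moves": "0.023 -0.02 0 0 0 0.001;0.023 -0.02 0.37 0 0 0.001;0.023 -0.02 0.37 0 0 0.001;0.023 -0.02 0.37 0 0 0.001;0.023 -0.02 0.37 0 0 0.001"
}}

```text
time: 1.7
tcp_pos: [0.4567, -0.4225, 0.0852]
orientation: [-3.138, 0.007, -0.35]
ft_force: [0.6, 0.3, -0.4]
opening: 0.252
finger_force: 0.0
```

```bash
cat >> h.py <<'E'
E0=np.array([.3313,-.3044]);xa=np.array([np.cos(-.3774),np.sin(-.3774)]);ya=np.array([-xa[1],xa[0]])
f=lambda p:np.c_[(p-E0)@xa,(p-E0)@ya]
def st():
    s=r.sense();print(s["time"],f(np.array([s["tcp_pos"][:2]])),s["tcp_pos"][2],s["orientation"],s["ft_force"])
E
python3 - <<'E'
from h import *
st()
E
```

```text
1.7 [[ 0.16009726 -0.06358546]] 0.08522834883930673 [-3.1377026   0.00705453 -0.34966355] [ 0.57757416  0.33603507 -0.36892449]
```

Request:
{"op": "move_arm", "data": {
  "moves": "0.005 0.004 0 0 0 0.004;0.005 0.004 0.07 0 0 0.004;0.005 0.004 0.07 0 0 0.004;0.005 0.004 0.07 0 0 0.004;0.005 0.004 0.07 0 0 0.004"
}}

```text
time: 2.12
tcp_pos: [0.4597, -0.4266, 0.0714]
orientation: [3.14, -0.002, -0.375]
ft_force: [0.4, 1.3, -0.5]
opening: 0.251
finger_force: 0.0
```

Run:
```python
from h import *
st(); snap("wrist","w2.png");snap("side","side2.png");st()
```

```text
2.1167 [[ 0.16440356 -0.06626069]] 0.07138059520064674 [ 3.14042990e+00 -2.20005087e-03 -3.74888941e-01] [ 0.40359178  1.25566092 -0.54200922]
2.2167 [[ 0.16427062 -0.06617947]] 0.07107180430438502 [ 3.14041996e+00 -2.19161178e-03 -3.74717734e-01] [0.26285114 0.43793797 0.17886762]
```

View pics/w2.png

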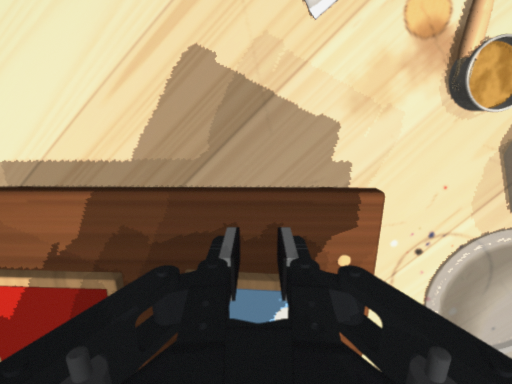

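View pics/side2.png

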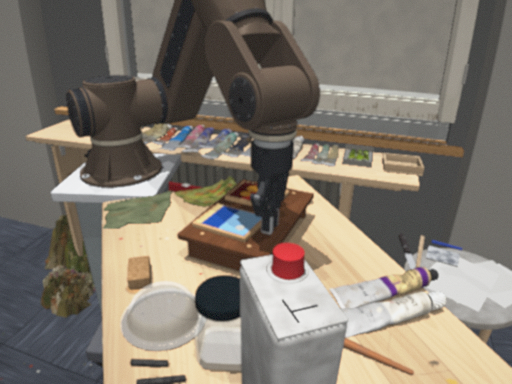

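Request:
{"op": "move_arm", "data": {
  "moves": "0 0 0.025 0 0 0;0 0 0.025 0 0 0;-0.02 0 0.025 0 0 0;-0.04 0 0.025 0 0 0;-0.06 0 0.025 0 0 0"
}}

```text
time: 2.63
tcp_pos: [0.4418, -0.419, 0.0618]
orientation: [3.142, -0.0, -0.375]
ft_force: [1.5, -0.2, -1.0]
opening: 0.255
finger_force: 0.6
```

Request:
{"op": "move_arm", "data": {
  "moves": "-0.02 0 0 0 0 0;-0.04 0 0 0 0 0;-0.06 0 0 0 0 0;-0.08 0 0 0 0 0;-0.09 0 0 0 0 0"
}}

```text
time: 3.05
tcp_pos: [0.4165, -0.4092, 0.062]
orientation: [3.141, -0.0, -0.375]
ft_force: [0.7, -0.1, -0.3]
opening: 0.243
finger_force: 0.6
```

```bash
cat > look.py <<'E'
import sys
from h import *
np.set_printoptions(precision=4,suppress=True)
t=sys.argv[1]
st()
for cam in ["wrist","top"]:
    snap(cam,cam+t+".png")
    for n in ["blue_panel_mid","red_panel_mid"]:
        for q in r.regions_of(cam,n)[:1]:
            c=max(cv2.findContours(q["mask"].astype(np.uint8),0,2)[0],key=cv2.contourArea)
            w=onplane(cam,cv2.boxPoints(cv2.minAreaRect(c)),0.07)[:,:2]; print(cam,n,q["p"],f(w),f(w).mean(0))
E
python3 look.py 3
```

```text
3.05 [[ 0.1178 -0.0661]] 0.06195835462225573 [ 3.1415 -0.0001 -0.3747] [ 0.7046 -0.0769 -0.3304]
wrist blue_panel_mid 0.78 [[ 0.1114 -0.0504]
 [ 0.1115 -0.082 ]
 [ 0.0689 -0.0835]
 [ 0.0688 -0.0493]] [ 0.0902 -0.0663]
wrist red_panel_mid 0.58 [[0.1411 0.0725]
 [0.1414 0.01  ]
 [0.0383 0.0259]
 [0.0354 0.1026]] [0.089  0.0528]
top red_panel_mid 0.66 [[0.0296 0.1182]
 [0.1417 0.1148]
 [0.1378 0.0204]
 [0.026  0.0249]] [0.0838 0.0696]
```

View pics/top3.png

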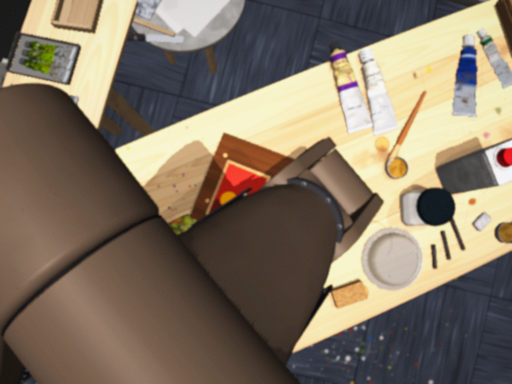

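Request:
{"op": "move_arm", "data": {
  "moves": "-0.02 0 0 0 0 0;-0.04 0 0 0 0 0;-0.06 0 0 0 0 0;-0.08 0 0 0 0 0;-0.092 0 0 0 0 0"
}}

```text
time: 3.77
tcp_pos: [0.3907, -0.399, 0.0619]
orientation: [-3.142, 0.0, -0.375]
ft_force: [2.0, -0.7, -0.5]
opening: 0.252
finger_force: 0.8
```

Request:
{"op": "move_arm", "data": {
  "moves": "0.02 0 0 0 0 0;0.04 0 0 0 0 0;0.06 0 0 0 0 0;0.06 0 -0.1 0 0 0;0.06 0 -0.2 0 0 0"
}}

```text
time: 4.18
tcp_pos: [0.4087, -0.4056, 0.1211]
orientation: [-3.14, 0.003, -0.374]
ft_force: [-0.4, 0.4, 0.7]
opening: 0.249
finger_force: 0.0
```

Request:
{"op": "move_arm", "data": {
  "moves": "0.1 0 -0.1 0 0 0;0.2 0 -0.2 0 0 0;0.3 0 -0.2 0 0 0;0.3 0 -0.2 0 0 0;0.3 0 -0.2 0 0 0"
}}

```text
time: 4.6
tcp_pos: [0.4934, -0.4388, 0.1815]
orientation: [3.141, -0.0, -0.373]
ft_force: [-1.0, 0.5, -1.2]
opening: 0.251
finger_force: 0.0
```

```bash
python3 look.py 4
```

```text
4.6 [[ 0.2003 -0.0652]] 0.18151704095467586 [ 3.1414 -0.0002 -0.3731] [-1.0002  0.4901 -1.1925]
wrist blue_panel_mid 0.62 [[ 0.0826 -0.0349]
 [ 0.0829 -0.097 ]
 [ 0.043  -0.0984]
 [ 0.0426 -0.0338]] [ 0.0628 -0.066 ]
wrist red_panel_mid 0.59 [[0.1402 0.1154]
 [0.1563 0.0203]
 [0.0856 0.0166]
 [0.0664 0.1188]] [0.1121 0.0678]
```

View pics/wrist4.png

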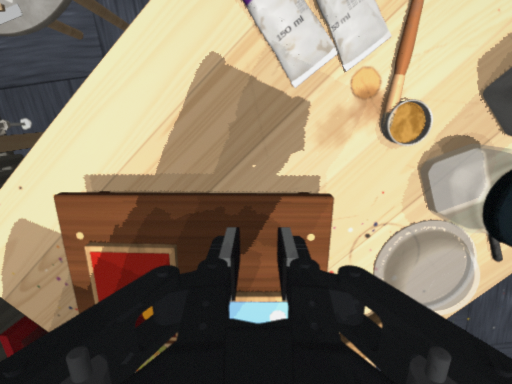

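The wrist view shows the blue panel's rear edge at about row 298, square to the riser; the red panel is in place. I'll check with the side camera.

Run:
```python
from h import *
np.set_printoptions(precision=4,suppress=True)
snap("side","side5.png")
for n in ["blue_panel_mid","red_panel_mid"]:
  for q in r.regions_of("side",n)[:1]:
    c=max(cv2.findContours(q["mask"].astype(np.uint8),0,2)[0],key=cv2.contourArea)
    p=cv2.approxPolyDP(c,4,True)[:,0]; print(n,q["p"],p.tolist(),f(onplane("side",p,.07)[:,:2]))
im=cv2.imread("pics/side5.png")[150:290,140:340];cv2.imwrite("pics/side5c.png",cv2.resize(im,None,fx=4,fy=4,interpolation=2))
```

```text
blue_panel_mid 0.73 [[167, 220], [217, 234], [239, 210], [189, 199]] [[-0.0323 -0.1239]
 [ 0.0833 -0.1262]
 [ 0.0789 -0.0249]
 [-0.0433 -0.0272]]
red_panel_mid 0.57 [[225, 198], [272, 210], [287, 191], [243, 182]] [[0.0261 0.0113]
 [0.1413 0.0047]
 [0.1383 0.1043]
 [0.0248 0.1053]]
```

View pics/side5c.png

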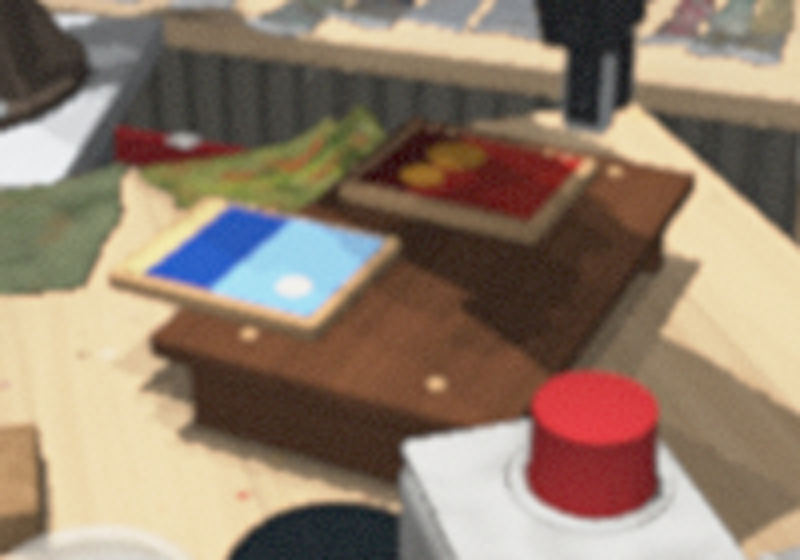

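The side crop shows the blue panel flat and square, overhanging the front edge by about 38 mm (centre x about 0.022 m). The red panel hasn't moved and the gripper is clear.

```bash
python3 -c "
from plant import r
print(r.finish_job())"
```

```text
the job is handed in; nothing more can be done
None
```

The blue panel now overhangs the riser's front edge by about 38 mm, flat and square to it; the red panel was left in place, the gripper was clear, and the job is handed in (no verdict was returned).

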